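# Seat the hot-air nozzle plate on its index stand

## Task

Take the green nozzle plate by its square boss and lower it over the stand's spindle and index pin until it lies fully home, flat on the turntable; do not move the turntable to meet it, but feel lightly for the pin by turning the plate, and never force it. Only once it is fully down, turn plate and turntable together clockwise (seen from above) to the home stop, so that the plate's red mark lies at the stand's red mark, then let go. Leave everything else on the bench where it is.

Things in the scene. Friction and masses are not known exactly. Their poses are not given: they have to be found in the camera images.
- plate: Nozzle plate: loose green metal plate, 120 (x) by 84 (y) by 8 mm, about 0.3 kg, lying flat. Origin: centre of its underside, z up. A 14.5 mm round bore runs right through plate and boss at the origin. Four fixed steel nozzles, 18 mm across and 30 mm tall, stand on it at x = +-47, y = +-29 mm. A red mark lies on top at its +x edge.
- boss_grip (a point): On the plate's axis, 29 mm above its underside: where to grip its bare aluminium square boss, 30 by 30 mm (sides along the plate's x and y), which stands from 8 to 42 mm above the underside. Grip either pair of parallel faces from above; the only place to take the plate.
- pin_slot (a point): Lower mouth of the plate's through slot for the index pin, at plate x = +30 mm, y = 0: 11 mm long in x, 9 mm wide in y, right through the 8 mm thickness.
- stand: Index stand: black block fixed to the bench, 130 by 130 mm, 26 mm high. Origin: centre of its underside, z up. It carries a turning aluminium turntable with a spindle and an index pin. Plate underside above this origin: 50 mm when it rides on the pin's tip, 40 mm when fully home. More than 40 N between plate and stand at any moment counts as forcing it.
- spindle_tip (a point): Tapered tip of the fixed-axis steel spindle, 12 mm thick, 80 mm above the stand's origin on its z axis; the last 5 mm taper to 6 mm.
- turntable_top (a point): Middle of the turntable's flat top, 90 mm across, 40 mm above the stand's origin. Its brass index pin, 7 mm thick, 30 mm from the axis, rises 10 mm above it (last 1.5 mm tapered). The pin's direction is NOT measured: it starts 0.40 to 1.00 rad anticlockwise from above of the stand's +x; see it or feel for it.
- home_mark (a point): Red mark on the stand's top at its +x edge, 58 mm from the axis: home. The turntable is stiff: about 0.15 N m turns it, it stays where left. Clockwise from above it ends at a rubber-buffered stop with the pin towards this mark (0.3 N m pushes it 0.07 rad in, it springs back when let go); the other stop is 1.1 rad anticlockwise.
- spare_nozzle: Bystander: loose brass nozzle, 18 mm across, 32 mm tall, standing near the stand. Origin under its centre.
- flux_tin: Bystander: loose round aluminium tin, 40 mm across, 22 mm high, near the plate. Origin under its centre.
- phone: Bystander: black phone, 72 by 150 by 9 mm, lying flat. Origin under its centre.
- cleaner_bottle: Bystander: clear bottle with a red cap, 56 mm across, 140 mm tall. Origin under its centre.
- parts_tray: Bystander: white divided tray, 100 by 120 by 25 mm. Origin under its centre.
- screwdriver: Bystander: orange screwdriver, 170 mm long, lying. Origin under its middle.
- esd_brush: Bystander: blue brush, 160 mm long, lying. Origin under its middle.
Not all that is in view belongs to the job. Leave any blue or purple look-alike of the plate alone.

How it is judged:
By the outcome, as a careful person would: the job done as asked, in the order asked, and still so for the second after the job is handed in, with the robot touching nothing.
It also fails if it takes over 70 s, if anything falls off the work surface, if the arm or the gripper's body presses on something with over 40 N, if the wrist force passes 120 N, or if a joint passes its speed limit or range.

## Robot

A 6-joint arm with a two-finger parallel gripper is mounted at the origin on the work surface. World frame = base frame: x ahead of the robot, y to its left, z up, the work surface at z = 0. Lengths are in m, angles in rad, forces in N, time in s.
With the tool pointing down it reaches from about 0.25 to 0.775 m from the base axis. Payload 4 kg.
Tool frame: the origin (TCP) lies between the finger pads; the fingertips stand 8 mm ahead of it and the grasp point (between the pads) lies 11 mm behind it; z points along the fingers, y is the line along which they close (so a half turn about z gives the same grasp; the last joint's range is limited). The gripper opens to 94 mm and grips with 3 to 60 N. Pads are 16 mm wide; open, the fingers measure 119 mm over their backs; the gripper's body (75 mm by 177 mm) begins 78 mm behind the grasp point.
Start: joints at [-1.441, 0.087, 1.371, -0, 1.684, -0.103], TCP at [0.127, -0.535, 0.214] pointing down, gripper open.
Joint ranges: [-3.1, 3.1], [-0.76, 2.03], [0.27, 2.55], [-1.08, 4.22], [0.17, 2.65], [-2.57, 2.57]. Speed limits (rad/s): [2.79, 2.79, 3.14, 3.14, 3.14, 3.14].

## Interface

Orientations are given as a 3x3 rotation matrix whose columns are the frame's x, y, z axes.
In Python, from rig import bot gives the robot as it stands. The module is installed in compiled form; this text tells all that it offers.
- The arm moves only by the shell command python3 -m pendant 'ROWS' [FORCE]. ROWS is JSON, a list that holds one entry, the list of rows, each a list of 5 numbers: the shift along the tool's x, y, z in m, then the turn about the tool's z in degrees, then the closure in counts, from 0 (fully open) to 255 (shut). A call has 1 to 5 rows; each row shifts and turns the commanded pose from where the row before left it, along the tool's axes as they then stand; what a row does not reach is not made up. A row lasts 1/8 s, in which the tool goes at most 62.5 mm and 10.7 degrees, less where a joint would pass 70% of its speed; a pose out of reach is approached as far as the arm can. A call with a gripper value outside its range is refused whole. The fingers move at their own pace and stop on an object; FORCE is the grip in N (left out, the last holds). Time passes only in rows, so rows that do not move let the fingers close. It gives the time, the measured TCP pose, the force, the opening and the grip force at its end, in the units of the state.
- bot.sense(): the state, without advancing time (a new reading comes with each control period).
- bot.grab_frame(name): name is "scene" or "top" or "wrist"; returns the picture (480x640x3 uint8, blue, green, red); there is no depth.
- bot.camera_model(name): a dict with "K" (3x3 intrinsics, pixels), "k1" (the pictures are not rectified: a ray, as slopes to the right and down, at radius r is drawn at 1 + k1 r^2 times it, then the intrinsics apply), "T" (4x4, takes a point from camera to world coordinates); the wrist camera has in their place "mount" (4x4, takes a point from camera to tool coordinates, whose origin is the TCP and whose axes are the flange's). Camera axes: x right, y up, looking along -z (the intrinsics and any distortion apply to the point x, -y, -z); pixel columns grow to the right and rows downward; lengths in m; the calibration is good to about 2 mm. A picture is of the moment at which its call begins: read the wrist's pose just before it. camera_model takes no time and is no camera call.
- bot.hand_in(): hands the job in; it is judged then, once.
The state is a dict: "clock": time; "joints": joint angles; "dq": joint speeds; "tau": joint torques, N m; "eef_pos": TCP position; "eef_rot": TCP orientation; "wrist_force": force on the tool from outside, world axes, zero at the start; "wrist_torque": the same for the moment, N m; "opening": finger opening in m; "grasp_force": force on a finger pad.
Only numpy, scipy, OpenCV 4.12 (cv2) and the standard library are available. Lean on these libraries where they do the work, as an engineer would, in place of code of your own. Each camera call takes 0.05 s, during which the arm holds its last target. There are 200 camera calls.

## Working session

There is one attempt and no reset: what is moved stays moved. The work goes in short steps, Python scripts to look and compute and a shell command to move; the robot and the scene stay as the last step left them, time stands still between calls to the robot, and variables do not carry over. Pictures are saved under pics/ and viewed, at most 10 in all, crops included, and the job is handed in when it is done.

```bash
mkdir -p pics; cat > h.py <<'E'
import numpy as np, cv2
from rig import bot
def pose(s=None):
    s=s or bot.sense(); T=np.eye(4); T[:3,:3]=s["eef_rot"]; T[:3,3]=s["eef_pos"]; return T
def camT(name,m,tool=None):
    return np.array(m["T"]) if "T" in m else (tool if tool is not None else pose())@np.array(m["mount"])
def pix2w(name,uv,z,tool=None):
    m=bot.camera_model(name); K=np.array(m["K"]); k=m["k1"]; T=camT(name,m,tool)
    r=cv2.undistortPoints(np.array(uv,float).reshape(-1,1,2),K,np.array([k,0,0,0.])).reshape(-1,2)
    d=np.c_[r[:,0],-r[:,1],-np.ones(len(r))]@T[:3,:3].T; o=T[:3,3]
    return o+d*((np.broadcast_to(z,len(r))-o[2])/d[:,2])[:,None]
def w2pix(name,P,tool=None):
    m=bot.camera_model(name); T=camT(name,m,tool)
    c=(np.atleast_2d(P)-T[:3,3])@T[:3,:3]; c=c*[1,-1,-1]
    return cv2.projectPoints(c,np.zeros(3),np.zeros(3),np.array(m["K"]),np.array([m["k1"],0,0,0.]))[0].reshape(-1,2)
E
python3 - <<'E'
from h import *
np.set_printoptions(precision=3,suppress=True)
for n in("top","scene"): cv2.imwrite(f"pics/{n}0.png",bot.grab_frame(n)); m=bot.camera_model(n); print(n,m)
s=bot.sense(); print(s["eef_rot"],s["opening"]); print(bot.camera_model("wrist"))
E
```

```text
top {'K': array([[519.454,   0.   , 323.15 ],
       [  0.   , 519.454, 237.662],
       [  0.   ,   0.   ,   1.   ]]), 'k1': -0.14414268415097273, 'T': array([[ 0.011,  0.992, -0.122,  0.316],
       [-1.   ,  0.009, -0.019, -0.012],
       [-0.018,  0.122,  0.992,  1.496],
       [ 0.   ,  0.   ,  0.   ,  1.   ]])}
scene {'K': array([[460.189,   0.   , 312.087],
       [  0.   , 460.189, 240.376],
       [  0.   ,   0.   ,   1.   ]]), 'k1': 0.025445978610743488, 'T': array([[ 0.471, -0.748,  0.468,  0.986],
       [ 0.882,  0.399, -0.249, -0.259],
       [-0.   ,  0.53 ,  0.848,  0.947],
       [ 0.   ,  0.   ,  0.   ,  1.   ]])}
[[ 0.973  0.231 -0.   ]
 [ 0.231 -0.973  0.002]
 [ 0.    -0.002 -1.   ]] 0.0938347697392221
{'K': array([[406.55 ,   0.   , 325.443],
       [  0.   , 406.55 , 241.612],
       [  0.   ,   0.   ,   1.   ]]), 'k1': -0.052229547781550346, 'mount': array([[ 0.   ,  0.969,  0.247,  0.072],
       [ 1.   , -0.   , -0.001,  0.   ],
       [-0.   ,  0.247, -0.969, -0.17 ],
       [ 0.   ,  0.   ,  0.   ,  1.   ]])}
```

View pics/top0.png

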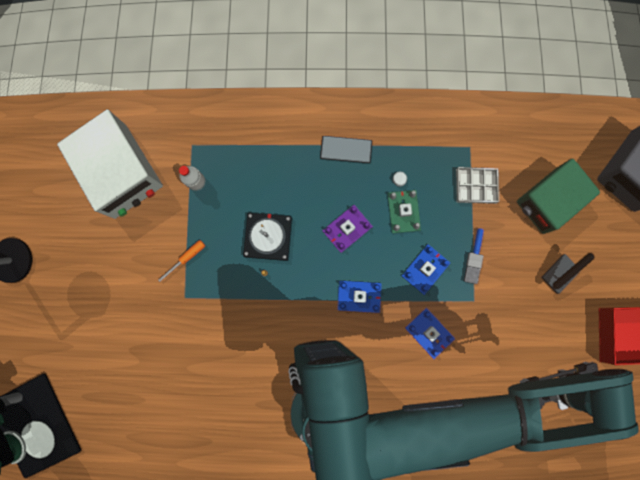

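View pics/scene0.png

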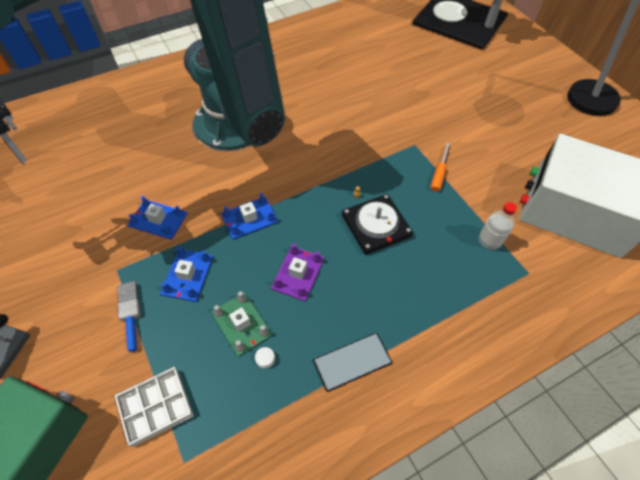

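Candidates in the top view are green (405,210), purple (347,228), and blue (428,268), (360,296) and (432,333). I choose the green one. The stand is at (268,236) and its red mark at about (269,216). Next is a close crop.

```bash
python3 - <<'E'
from h import *
t=cv2.imread("pics/top0.png"); s=cv2.imread("pics/scene0.png")
c=lambda im,x,y,h: cv2.resize(im[y-h:y+h,x-h*4//3:x+h*4//3],(400,300),interpolation=cv2.INTER_CUBIC)
o=np.vstack([np.hstack([c(t,405,210,30),c(t,268,236,30)]),np.hstack([c(s,240,322,36),c(s,377,222,36)])])
cv2.imwrite("pics/crop0.png",o)
E
```

```text
(no output)
```

View pics/crop0.png

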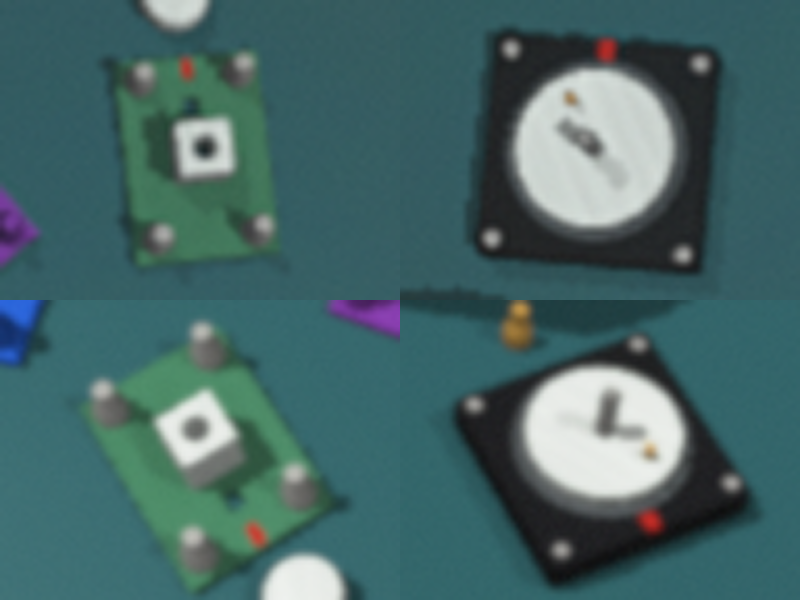

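```bash
python3 - <<'E'
from h import *
np.set_printoptions(precision=4,suppress=True)
t=lambda x,y,ox,oy:(ox+x/5-.4,oy+y/5-.4)
c=lambda x,y,ox,oy:(ox+x/4.1667-.4,oy+y/4.1667-.4)
P=[t(*p,365,180) for p in[(205,147),(187,69),(115,65),(258,52),(278,250),(138,263)]]
w=pix2w("top",P,[.042,.008,.008,.008,.008,.008]);print("plate",w, w[2:].mean(0)); 
f=w[2:4].mean(0)-w[4:].mean(0);print("yaw",np.arctan2(f[1],f[0]))
S=[t(*p,228,206) for p in[(195,147),(207,50),(170,98),(163,128)]+[(111,48),(300,64),(283,255),(91,238)]]
w=pix2w("top",S,[.04,.026,.05,.08]+[.028]*4);print("stand",w,w[4:].mean(0))
f=w[4:6].mean(0)-w[6:].mean(0);print("yaw",np.arctan2(f[1],f[0]))
w=pix2w("scene",[c(*p,192,286) for p in[(196,430),(257,536)]],[.042,.008]);print("sc plate",w)
w=pix2w("scene",[c(*p,329,186) for p in[(205,132),(251,222),(250,151),(212,93)]],[.04,.026,.05,.08]);print("sc stand",w)
E
```

```text
plate [[ 0.5789 -0.2174  0.042 ]
 [ 0.6312 -0.2122  0.008 ]
 [ 0.6331 -0.17    0.008 ]
 [ 0.6419 -0.2541  0.008 ]
 [ 0.5249 -0.2642  0.008 ]
 [ 0.5165 -0.1827  0.008 ]] [ 0.5791 -0.2177  0.008 ]
yaw 0.09737521052497022
stand [[0.501  0.1768 0.04  ]
 [0.5591 0.1731 0.026 ]
 [0.5275 0.1904 0.05  ]
 [0.5063 0.1896 0.08  ]
 [0.5595 0.2285 0.028 ]
 [0.551  0.119  0.028 ]
 [0.441  0.1265 0.028 ]
 [0.4496 0.2368 0.028 ]] [0.5003 0.1777 0.028 ]
yaw -0.07185237455663951
sc plate [[ 0.7171 -0.2762  0.042 ]
 [ 0.765  -0.2708  0.008 ]]
sc stand [[0.5019 0.1774 0.04  ]
 [0.5593 0.1737 0.026 ]
 [0.5303 0.188  0.05  ]
 [0.5027 0.1758 0.08  ]]
```

```bash
python3 -m pendant '[[[0,0,0,7.8,0],[0.04,-0.0226,0,0,0],[0.04,-0.0226,0,0,0],[0.04,-0.0226,0,0,0],[0.04,-0.0226,0,0,0]]]'; python3 -m pendant '[[[0.04,-0.0226,0,0,0],[0.04,-0.0226,0,0,0],[0.04,-0.0226,0,0,0],[0.04,-0.0226,0,0,0],[0.04,-0.0226,0,0,0]]]'
```

```text
clock: 0.72
eef_pos: [0.2783, -0.4286, 0.2129]
eef_rot: [[0.995, 0.096, -0.0], [0.096, -0.995, 0.001], [-0.0, -0.001, -1.0]]
wrist_force: [0.3, 0.7, -0.4]
opening: 0.0939
grasp_force: 0.0
clock: 1.35
eef_pos: [0.4665, -0.2968, 0.2129]
eef_rot: [[0.995, 0.097, -0.001], [0.097, -0.995, 0.0], [-0.001, -0.0, -1.0]]
wrist_force: [0.2, -1.0, 0.3]
opening: 0.094
grasp_force: 0.0
```

```bash
python3 -m pendant '[[[0.04,-0.0226,0.02,0,0],[0.04,-0.0226,0.02,0,0],[0.0396,-0.0225,0.02,0,0],[0,0,0,0,0],[0,0,0,0,0]]]'; python3 - <<'E'
from h import *
T=pose(); np.save("Tw1.npy",T); im=bot.grab_frame("wrist"); cv2.imwrite("pics/w1.png",im); print(T[:3,3])
E
```

```text
clock: 1.98
eef_pos: [0.5776, -0.2193, 0.1532]
eef_rot: [[0.995, 0.097, -0.001], [0.097, -0.995, -0.0], [-0.001, 0.0, -1.0]]
wrist_force: [0.3, -0.4, 0.5]
opening: 0.094
grasp_force: 0.0
[ 0.57761757 -0.21933169  0.15323022]
```

View pics/w1.png

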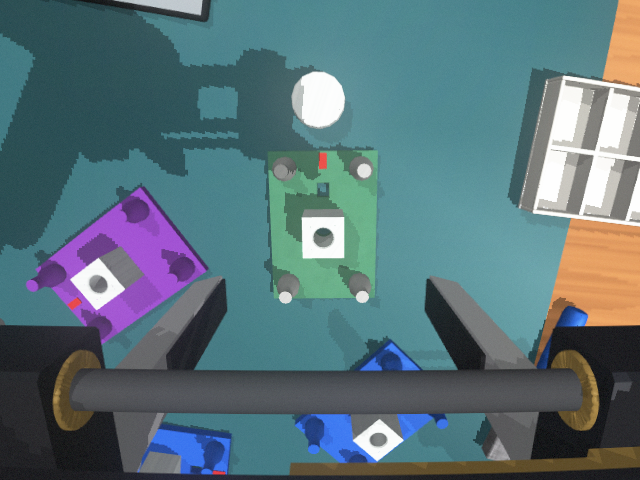

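The wrist view shows the green plate with the boss top face at about (324,238), the red mark at (323,160), and plate corners at (268,151), (378,151), (374,298) and (273,298). The green choice is confirmed.

```bash
python3 - <<'E'
from h import *
np.set_printoptions(precision=4,suppress=True)
T=np.load("Tw1.npy")
w=pix2w("wrist",[(323.5,237.5),(268,151),(378,151),(374.5,298),(273,298),(323,160)],[.042]+[.008]*5,T);print(w,w[1:5].mean(0))
L=(w-T[:3,3])@T[:3,:3];print(L)
f=w[1:3].mean(0)-w[3:5].mean(0);print(np.arctan2(f[1],f[0]));f=w[1]+w[4]-w[2]-w[3];print(np.arctan2(-f[0],f[1]))
E
```

```text
[[ 0.5808 -0.2182  0.042 ]
 [ 0.6358 -0.1703  0.008 ]
 [ 0.6439 -0.2536  0.008 ]
 [ 0.5249 -0.2661  0.008 ]
 [ 0.5167 -0.182   0.008 ]
 [ 0.6331 -0.2126  0.008 ]] [ 0.5803 -0.218   0.008 ]
[[ 0.0034 -0.0009  0.1112]
 [ 0.0628 -0.0432  0.1451]
 [ 0.0628  0.0405  0.1452]
 [-0.0568  0.0414  0.1453]
 [-0.0568 -0.0431  0.1453]
 [ 0.056  -0.0014  0.1452]]
0.10097937250583196
0.09700124045186936
```

```bash
python3 -m pendant '[[[0.003,-0.001,0.04,0,0],[0,0,0.04,0,0],[0,0,0.03,0,0],[0,0,0.0175,0,0],[0,0,0.006,0,0]]]'; python3 -m pendant '[[[0,0,0,0,150],[0,0,0,0,200],[0,0,0,0,200],[0,0,0,0,200],[0,0,0,0,200]]]' 30
```

```text
clock: 2.65
eef_pos: [0.5805, -0.2185, 0.0199]
eef_rot: [[0.995, 0.095, -0.0], [0.095, -0.995, -0.0], [-0.0, 0.0, -1.0]]
wrist_force: [-0.1, -0.1, -0.0]
opening: 0.0942
grasp_force: 0.0
clock: 3.28
eef_pos: [0.5811, -0.2178, 0.0202]
eef_rot: [[0.995, 0.097, 0.0], [0.097, -0.995, -0.0], [0.0, 0.0, -1.0]]
wrist_force: [-0.1, 0.3, -0.5]
opening: 0.0476
grasp_force: 0.0
```

```bash
python3 -m pendant '[[[0,0,0,0,255],[0,0,0,0,255],[0,0,0,0,255],[0,0,0,0,255],[0,0,0,0,255]]]' 40; python3 -m pendant '[[[0,0,-0.02,0,255],[0,0,-0.04,0,255],[0,0,-0.04,0,255],[0,0,-0.02,0,255],[0,0,0,0,255]]]'
```

```text
clock: 3.9
eef_pos: [0.5809, -0.2176, 0.0199]
eef_rot: [[0.995, 0.097, -0.0], [0.097, -0.995, 0.0], [-0.0, -0.0, -1.0]]
wrist_force: [-0.1, 0.9, 1.0]
opening: 0.0297
grasp_force: 40.0
clock: 4.53
eef_pos: [0.5823, -0.2186, 0.1434]
eef_rot: [[0.995, 0.096, 0.005], [0.096, -0.995, -0.003], [0.005, 0.003, -1.0]]
wrist_force: [-0.4, -0.6, -3.4]
opening: 0.0298
grasp_force: 40.0
```

```bash
python3 -m pendant '[[[-0.007,-0.02,-0.01,0,255],[-0.015,-0.041,-0.01,0,255],[-0.015,-0.041,0,0,255],[-0.015,-0.041,0,0,255],[-0.015,-0.041,0,0,255]]]'; python3 -m pendant '[[[-0.015,-0.041,0,0,255],[-0.015,-0.041,0,0,255],[-0.015,-0.041,0,0,255],[-0.015,-0.041,0,0,255],[-0.015,-0.041,0,0,255]]]'; python3 -m pendant '[[[-0.006,-0.016,0,0,255],[0,0,0,0,255],[0,0,0,0,255]]]'; python3 - <<'E'
from h import *
T=pose(); np.save("Tw2.npy",T); im=bot.grab_frame("wrist"); cv2.imwrite("pics/w2.png",im); print(T[:3])
E
```

```text
clock: 5.15
eef_pos: [0.4943, -0.0388, 0.1588]
eef_rot: [[0.995, 0.097, -0.003], [0.097, -0.995, 0.001], [-0.003, -0.001, -1.0]]
wrist_force: [-0.2, -0.5, -2.7]
opening: 0.03
grasp_force: 40.0
clock: 5.78
eef_pos: [0.3995, 0.1571, 0.1589]
eef_rot: [[0.995, 0.097, -0.002], [0.097, -0.995, -0.0], [-0.002, -0.0, -1.0]]
wrist_force: [0.2, 0.4, -3.0]
opening: 0.0298
grasp_force: 40.0
clock: 6.15
eef_pos: [0.3941, 0.1706, 0.1594]
eef_rot: [[0.995, 0.097, -0.001], [0.097, -0.995, -0.001], [-0.001, 0.001, -1.0]]
wrist_force: [-0.4, -0.2, -3.2]
opening: 0.0296
grasp_force: 40.0
[[ 9.95327756e-01  9.65496145e-02 -9.10785059e-04  3.94066104e-01]
 [ 9.65488141e-02 -9.95327857e-01 -8.85416861e-04  1.70575278e-01]
 [-9.92016397e-04  7.93344760e-04 -9.99999193e-01  1.59418835e-01]]
```

View pics/w2.png

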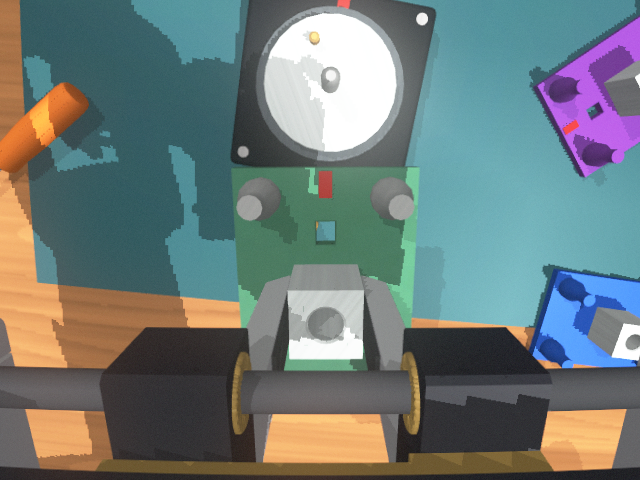

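The wrist view shows the turntable at about (330,82), spindle tip near (331,74), pin near (314,37), and the plate in hand with bore at (326,323) and slot at (326,232). Here is an enlarged crop.

```bash
python3 - <<'E'
import cv2,numpy as np
im=cv2.imread("pics/w2.png")
a=cv2.resize(im[0:150,250:415],(660,600),interpolation=cv2.INTER_CUBIC)
a=cv2.resize(im[0:170,230:430],(471,400),interpolation=cv2.INTER_CUBIC)
a=cv2.resize(im[0:150,230:430],(800,600),interpolation=cv2.INTER_CUBIC)
cv2.imwrite("pics/crop2.png",a)
E
```

```text
(no output)
```

View pics/crop2.png

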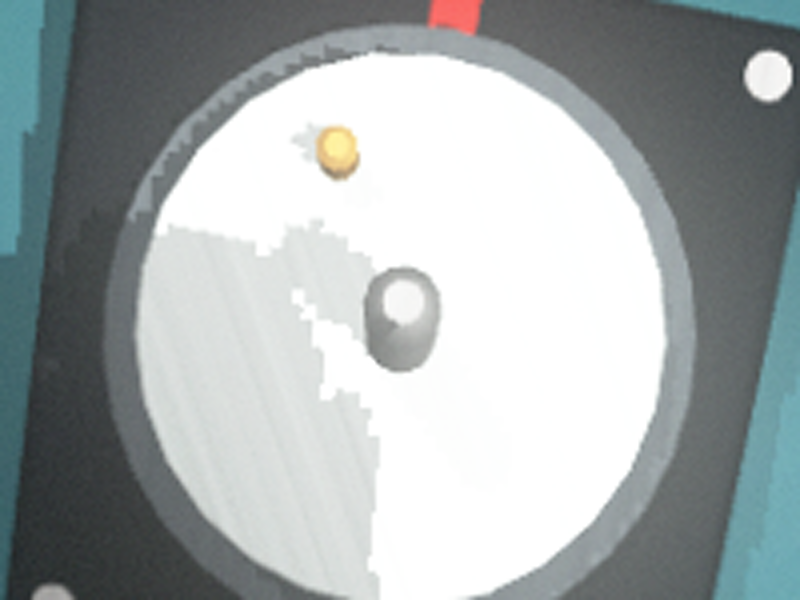

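```bash
python3 - <<'E'
from h import *
np.set_printoptions(precision=4,suppress=True)
T=np.load("Tw2.npy")
w=pix2w("wrist",[(330.6,75.1),(329.9,82.1),(314.1,36.1),(343.1,7.1),(421.6,18.6),(242.6,151.6)],[.08,.04,.05,.026,.028,.028],T)
print(w,w[4:].mean(0)); c=w[:2].mean(0)
d=w[2]-c;print("pin",np.arctan2(d[1],d[0]),np.hypot(*d[:2])); d=w[3]-c;print("home",np.arctan2(d[1],d[0]),np.hypot(*d[:2]))
z0=T[2,3]
p=pix2w("wrist",[(325.5,323),(326,232),(325.5,184),(315.5,220),(336,220),(316,244),(336,244)],[z0+.022]+[z0-.012]*6,T)
print((p-T[:3,3])@T[:3,:3])
E
```

```text
[[0.5018 0.1775 0.08  ]
 [0.503  0.1776 0.04  ]
 [0.5286 0.1903 0.05  ]
 [0.5544 0.1735 0.026 ]
 [0.5522 0.1193 0.028 ]
 [0.4507 0.2361 0.028 ]] [0.5015 0.1777 0.028 ]
pin 0.4545263264266056 0.029165032460446265
home -0.07832693472646061 0.05220193887037196
[[ 0.0009  0.0005 -0.022 ]
 [ 0.0303  0.0007  0.012 ]
 [ 0.0523  0.0005  0.0119]
 [ 0.0359 -0.0041  0.012 ]
 [ 0.0359  0.0053  0.012 ]
 [ 0.0245 -0.0039  0.012 ]
 [ 0.0245  0.0053  0.012 ]]
```

```bash
python3 -m pendant '[[[0,0,0,-10.2,255],[0,0,0,-10.2,255],[0.033,0.0134,0,0,255],[0.04,0.016,0,0,255],[0.0262,0.011,0,0,255]]]'; python3 -m pendant '[[[0,0,0.02,0,255],[0,0,0,0,255],[0,0,0,0,255]]]'; python3 - <<'E'
from h import *
T=pose(); np.save("Tw3.npy",T); im=bot.grab_frame("wrist"); cv2.imwrite("pics/w3.png",im); print(T[:3], np.arctan2(T[1,0],T[0,0]))
E
```

```text
clock: 6.82
eef_pos: [0.5034, 0.1769, 0.1595]
eef_rot: [[0.9, 0.435, -0.0], [0.435, -0.9, -0.0], [-0.0, 0.0, -1.0]]
wrist_force: [-0.2, -0.7, -1.6]
opening: 0.0298
grasp_force: 40.0
clock: 7.2
eef_pos: [0.5016, 0.1775, 0.1402]
eef_rot: [[0.9, 0.437, -0.0], [0.437, -0.9, -0.0], [-0.0, 0.0, -1.0]]
wrist_force: [-0.3, -1.0, -3.3]
opening: 0.0298
grasp_force: 40.0
[[ 8.99685474e-01  4.36538710e-01 -4.88880907e-05  5.01558996e-01]
 [ 4.36538699e-01 -8.99685468e-01 -1.51273954e-04  1.77548772e-01]
 [-1.10020842e-04  1.14757436e-04 -9.99999987e-01  1.40193653e-01]] 0.45174783502452037
```

```bash
python3 -m pendant '[[[-0.0004,-0.0004,0.02,0,255],[0,0,0.017,0,255],[0,0,0.003,0,255],[0,0,0.003,0,255],[0,0,0,0,255]]]'
```

```text
clock: 7.88
eef_pos: [0.5012, 0.1784, 0.0974]
eef_rot: [[0.899, 0.437, 0.001], [0.437, -0.899, 0.0], [0.001, 0.0, -1.0]]
wrist_force: [1.3, 0.4, -3.0]
opening: 0.0296
grasp_force: 40.0
```

```bash
python3 -m pendant '[[[0,0,0.003,0,255],[0,0,0.003,0,255],[0,0,0,0,255]]]'; python3 -m pendant '[[[0,0,0.004,0,255],[0,0,0.004,0,255],[0,0,0,0,255]]]'
```

```text
clock: 8.25
eef_pos: [0.5009, 0.1782, 0.0907]
eef_rot: [[0.899, 0.437, -0.0], [0.437, -0.899, -0.0], [-0.0, 0.0, -1.0]]
wrist_force: [-0.3, 0.0, -2.8]
opening: 0.0297
grasp_force: 40.0
clock: 8.62
eef_pos: [0.5008, 0.1782, 0.0824]
eef_rot: [[0.899, 0.437, -0.0], [0.437, -0.899, -0.0], [-0.0, 0.0, -1.0]]
wrist_force: [0.7, -0.9, -3.9]
opening: 0.0298
grasp_force: 40.0
```

```bash
python3 -m pendant '[[[0,0,0.004,0,255],[0,0,0.004,0,255],[0,0,0.002,0,255],[0,0,0,0,255]]]'; python3 -m pendant '[[[0,0,0.001,0,255],[0,0,0.001,0,255],[0,0,0,0,255]]]'
```

```text
clock: 9.12
eef_pos: [0.5009, 0.1782, 0.0727]
eef_rot: [[0.899, 0.437, -0.0], [0.437, -0.899, -0.0], [-0.0, 0.0, -1.0]]
wrist_force: [0.4, 0.0, -3.1]
opening: 0.0295
grasp_force: 40.0
clock: 9.5
eef_pos: [0.5009, 0.1783, 0.0709]
eef_rot: [[0.899, 0.437, -0.0], [0.437, -0.899, -0.0], [-0.0, 0.0, -1.0]]
wrist_force: [0.5, -0.0, -3.4]
opening: 0.0291
grasp_force: 40.0
```

```bash
python3 -m pendant '[[[0,0,0.001,0,255],[0,0,0,0,255]]]'; python3 -m pendant '[[[0,0,0.0007,0,255],[0,0,0,0,255]]]';python3 -m pendant '[[[0,0,0.0007,0,255],[0,0,0,0,255]]]'
```

```text
clock: 9.75
eef_pos: [0.5009, 0.1783, 0.0699]
eef_rot: [[0.899, 0.437, -0.0], [0.437, -0.899, -0.0], [-0.0, 0.0, -1.0]]
wrist_force: [0.3, 0.4, -3.3]
opening: 0.0297
grasp_force: 40.0
clock: 10.0
eef_pos: [0.5009, 0.1783, 0.0692]
eef_rot: [[0.899, 0.437, -0.0], [0.437, -0.899, -0.0], [-0.0, 0.0, -1.0]]
wrist_force: [0.7, -0.6, -3.4]
opening: 0.0298
grasp_force: 40.0
clock: 10.25
eef_pos: [0.5009, 0.1783, 0.0685]
eef_rot: [[0.899, 0.437, -0.0], [0.437, -0.899, -0.0], [-0.0, 0.0, -1.0]]
wrist_force: [0.4, 0.5, -3.2]
opening: 0.0298
grasp_force: 40.0
```

```bash
for i in 1; do python3 -m pendant '[[[0,0,0.0007,0,255],[0,0,0,0,255]]]';done; python3 -m pendant '[[[0,0,0.0007,0,255],[0,0,0,0,255]]]'; python3 -m pendant '[[[0,0,0.0007,0,255],[0,0,0,0,255]]]'
```

```text
clock: 10.5
eef_pos: [0.5009, 0.1783, 0.0678]
eef_rot: [[0.899, 0.437, 0.0], [0.437, -0.899, -0.0], [-0.0, 0.0, -1.0]]
wrist_force: [0.2, -0.4, -4.2]
opening: 0.0297
grasp_force: 40.0
clock: 10.75
eef_pos: [0.5009, 0.1783, 0.0671]
eef_rot: [[0.899, 0.437, -0.0], [0.437, -0.899, -0.0], [-0.0, 0.0, -1.0]]
wrist_force: [0.6, 0.6, -3.2]
opening: 0.0296
grasp_force: 40.0
clock: 11.0
eef_pos: [0.5009, 0.1783, 0.0664]
eef_rot: [[0.899, 0.437, -0.0], [0.437, -0.899, -0.0], [-0.0, 0.0, -1.0]]
wrist_force: [-0.0, -0.6, -4.1]
opening: 0.03
grasp_force: 40.0
```

```bash
python3 -m pendant '[[[0,0,0.001,0,255],[0,0,0.001,0,255],[0,0,0,0,255]]]'; python3 -m pendant '[[[0,0,0.001,0,255],[0,0,0.001,0,255],[0,0,0,0,255]]]'; python3 -m pendant '[[[0,0,0.001,0,255],[0,0,0,0,255]]]'
```

```text
clock: 11.38
eef_pos: [0.5009, 0.1783, 0.0643]
eef_rot: [[0.899, 0.437, -0.0], [0.437, -0.899, -0.0], [-0.0, 0.0, -1.0]]
wrist_force: [0.3, 0.7, -2.6]
opening: 0.0297
grasp_force: 40.0
clock: 11.75
eef_pos: [0.5009, 0.1782, 0.0624]
eef_rot: [[0.899, 0.437, -0.0], [0.437, -0.899, -0.0], [-0.0, 0.0, -1.0]]
wrist_force: [0.2, -0.2, -2.6]
opening: 0.0297
grasp_force: 40.0
clock: 12.0
eef_pos: [0.5009, 0.1783, 0.0614]
eef_rot: [[0.899, 0.437, -0.0], [0.437, -0.899, -0.0], [-0.0, 0.0, -1.0]]
wrist_force: [-0.4, -0.0, -3.0]
opening: 0.0293
grasp_force: 40.0
```

```bash
python3 -m pendant '[[[0,0,0.0007,0,255],[0,0,0,0,255]]]'; python3 -m pendant '[[[0,0,0.0005,0,255],[0,0,0,0,255]]]'; python3 -m pendant '[[[0,0,0.0005,0,255],[0,0,0,0,255]]]'
```

```text
clock: 12.25
eef_pos: [0.5009, 0.1783, 0.0607]
eef_rot: [[0.899, 0.437, -0.0], [0.437, -0.899, -0.0], [-0.0, 0.0, -1.0]]
wrist_force: [0.5, 0.6, -3.0]
opening: 0.0296
grasp_force: 40.0
clock: 12.5
eef_pos: [0.5009, 0.1783, 0.0602]
eef_rot: [[0.899, 0.437, -0.0], [0.437, -0.899, -0.0], [-0.0, 0.0, -1.0]]
wrist_force: [1.2, 0.2, -3.6]
opening: 0.0298
grasp_force: 40.0
clock: 12.75
eef_pos: [0.5009, 0.1783, 0.0599]
eef_rot: [[0.899, 0.437, 0.0], [0.437, -0.899, -0.0], [0.0, 0.0, -1.0]]
wrist_force: [-1.3, 0.7, -2.3]
opening: 0.0297
grasp_force: 40.0
```

```bash
python3 -m pendant '[[[0,0,0.0004,0,255],[0,0,0,0,255]]]'; python3 -m pendant '[[[0,0,0.0004,0,255],[0,0,0,0,255]]]'
```

```text
clock: 13.0
eef_pos: [0.501, 0.1783, 0.0598]
eef_rot: [[0.899, 0.437, 0.0], [0.437, -0.899, -0.0], [0.0, 0.0, -1.0]]
wrist_force: [-1.6, -0.0, 1.5]
opening: 0.0299
grasp_force: 40.0
clock: 13.25
eef_pos: [0.501, 0.1783, 0.0598]
eef_rot: [[0.899, 0.437, 0.0], [0.437, -0.899, 0.0], [0.0, 0.0, -1.0]]
wrist_force: [-3.4, -1.4, 5.5]
opening: 0.0297
grasp_force: 40.0
```

```bash
python3 -m pendant '[[[0,0,-0.0003,2,255],[0,0,0,3,255],[0,0,0,3,255],[0,0,0,3,255],[0,0,0,3,255]]]'; python3 -c "
from h import *
s=bot.sense();print(s['wrist_torque'],s['wrist_force'])"; python3 -m pendant '[[[0,0,0,3,255],[0,0,0,3,255],[0,0,0,3,255],[0,0,0,2,255],[0,0,0,0,255]]]';python3 -c "
from h import *
s=bot.sense();print(s['wrist_torque'],s['wrist_force'])"
```

```text
clock: 13.88
eef_pos: [0.5013, 0.1783, 0.0598]
eef_rot: [[0.979, 0.205, 0.001], [0.205, -0.979, -0.0], [0.001, 0.0, -1.0]]
wrist_force: [-1.8, -1.6, 4.2]
opening: 0.0299
grasp_force: 40.0
[-0.11394255  0.50141632  0.13268354] [-1.75872723 -1.60188775  4.23860399]
clock: 14.5
eef_pos: [0.5013, 0.1783, 0.0598]
eef_rot: [[1.0, 0.015, 0.001], [0.015, -1.0, -0.0], [0.001, 0.0, -1.0]]
wrist_force: [-2.2, -1.4, 5.8]
opening: 0.0297
grasp_force: 40.0
[-0.06208113  0.56898478 -0.0174226 ] [-2.15546633 -1.44515159  5.80647307]
```

```bash
cat > t.py <<'E'
from h import *
s=bot.sense();R=s['eef_rot'];print("YAW %.4f"%np.arctan2(R[1][0],R[0][0]),"Tz %.3f"%s['wrist_torque'][2])
E
python3 -m pendant '[[[0,0,0,1.5,255],[0,0,0,1,255]]]'|grep force; python3 t.py; python3 -m pendant '[[[0,0,0,0.8,255],[0,0,0,0,255]]]'|grep force;python3 t.py; python3 -m pendant '[[[0,0,0,0.8,255],[0,0,0,0,255]]]'|grep force;python3 t.py;python3 -m pendant '[[[0,0,0,0.8,255],[0,0,0,0,255]]]'|grep force;python3 t.py
```

```text
wrist_force: [-1.7, -1.0, 5.4]
grasp_force: 40.0
YAW -0.0284 Tz 0.158
wrist_force: [-2.6, -1.4, 4.9]
grasp_force: 40.0
YAW -0.0419 Tz 0.056
wrist_force: [-2.6, -1.4, 5.4]
grasp_force: 40.0
YAW -0.0559 Tz 0.039
wrist_force: [-2.4, -2.0, 5.1]
grasp_force: 40.0
YAW -0.0699 Tz 0.093
```

```bash
python3 -m pendant '[[[0,0,0,0.8,255],[0,0,0,0,255]]]'|grep force; python3 t.py; python3 -m pendant '[[[0,0,0,0.8,255],[0,0,0,0,255]]]'|grep force;python3 t.py; python3 -m pendant '[[[0,0,0,0.8,255],[0,0,0,0,255]]]'|grep force;python3 t.py
```

```text
wrist_force: [-2.8, -1.5, 4.5]
grasp_force: 40.0
YAW -0.0839 Tz 0.074
wrist_force: [-2.0, -1.1, 5.7]
grasp_force: 40.0
YAW -0.0979 Tz 0.060
wrist_force: [-1.3, -1.1, 5.2]
grasp_force: 40.0
YAW -0.1117 Tz 0.096
```

```bash
python3 -m pendant '[[[0,0,0,0.8,255],[0,0,0,0,255]]]'|grep wrist; python3 t.py; python3 -m pendant '[[[0,0,0,0.8,255],[0,0,0,0,255]]]'|grep wrist;python3 t.py; python3 -c "
from h import *
T=pose(); im=bot.grab_frame('wrist'); cv2.imwrite('pics/w4.png',cv2.resize(im[60:360,130:530],(800,600),interpolation=cv2.INTER_CUBIC))"
```

```text
wrist_force: [-1.4, -1.6, 5.7]
YAW -0.1254 Tz 0.064
wrist_force: [-1.4, -0.2, 5.3]
YAW -0.1391 Tz 0.201
```

View pics/w4.png

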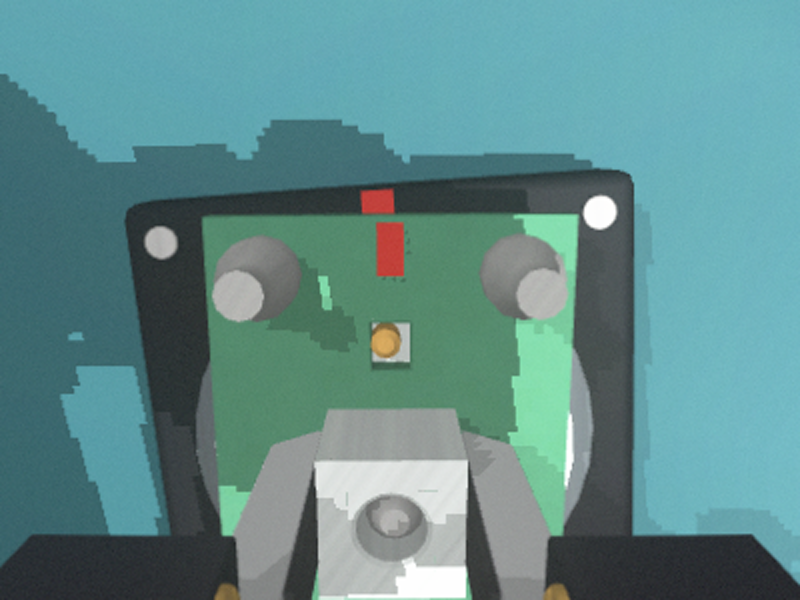

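The pin stands in the slot on its anticlockwise side, and the plate mark is slightly past the stand mark. The turntable is a little into the buffer, so I turn back to line the marks up.

```bash
python3 -m pendant '[[[0,0,0,-1.5,255],[0,0,0,-1.5,255],[0,0,0,-0.4,255],[0,0,0,0,255]]]'|grep wrist; python3 t.py; python3 -c "
from h import *
T=pose(); im=bot.grab_frame('wrist'); cv2.imwrite('pics/w5.png',cv2.resize(im[140:260,245:405],(800,600),interpolation=cv2.INTER_CUBIC))"
```

```text
wrist_force: [-1.8, 0.8, 4.7]
YAW -0.0805 Tz -0.039
```

View pics/w5.png

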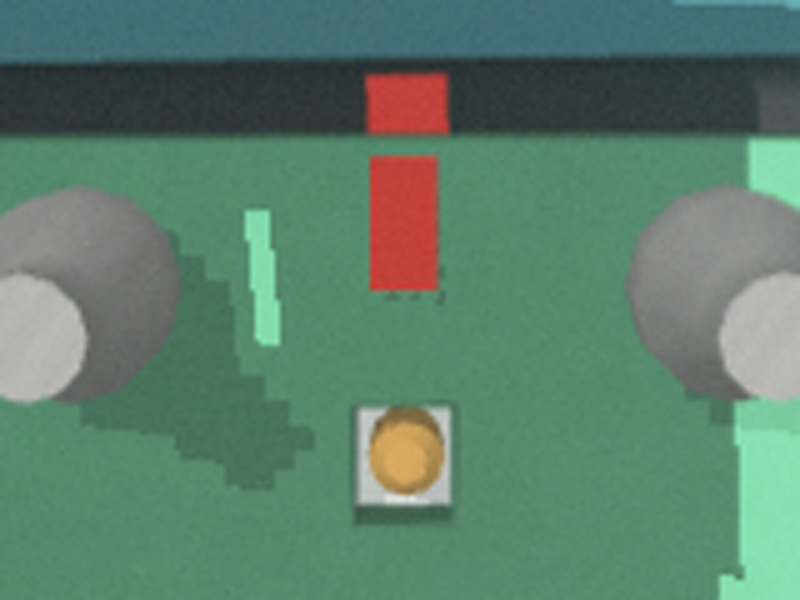

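The marks are aligned (stand 408, plate 405), and the pin is centred in the slot. Next I release and rise.

```bash
python3 -m pendant '[[[0,0,-0.0005,0,255],[0,0,0,0,150],[0,0,0,0,120],[0,0,0,0,120],[0,0,0,0,120]]]' 10; python3 -m pendant '[[[0,0,-0.01,0,120],[0,0,-0.03,0,120],[0,0,-0.04,0,120],[0,0,-0.04,0,120],[0,0,0,0,120]]]'; python3 -c "
from h import *
T=pose(); im=bot.grab_frame('wrist'); t=bot.grab_frame('scene')
cv2.imwrite('pics/w6.png',np.hstack([cv2.resize(im,(400,300)),cv2.resize(t[150:300,270:470],(400,300))]))"
```

```text
clock: 17.98
eef_pos: [0.5008, 0.1782, 0.0595]
eef_rot: [[0.997, -0.08, -0.0], [-0.08, -0.997, -0.0], [-0.0, 0.0, -1.0]]
wrist_force: [0.4, -0.5, 0.5]
opening: 0.0496
grasp_force: 0.0
clock: 18.6
eef_pos: [0.5034, 0.1789, 0.185]
eef_rot: [[0.997, -0.079, 0.01], [-0.079, -0.997, 0.002], [0.009, -0.003, -1.0]]
wrist_force: [0.3, 0.2, -0.1]
opening: 0.0499
grasp_force: 0.0
```

View pics/w6.png

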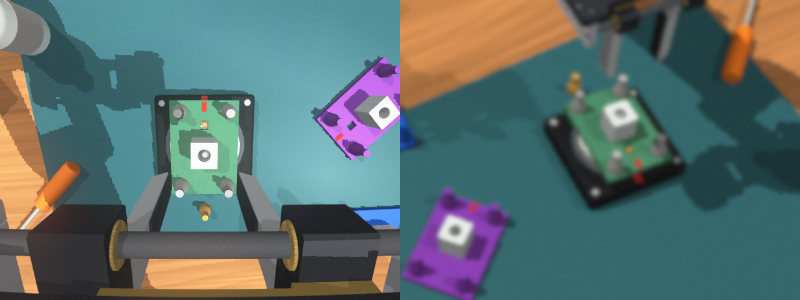

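The plate lies flat with its mark at home, the gripper is clear, and the spare nozzle is still standing.

```bash
python3 -c "
from rig import bot
print(bot.hand_in())"
```

```text
the job is handed in; nothing more can be done
None
```

The job is handed in: the green plate lies flat on the turntable over spindle and pin, turned clockwise to the home stop with the red marks aligned, and released; the judge's result was not shown.

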